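# Tip the kiln props into their tub

### The arm

A 6-joint arm with a two-finger parallel gripper is mounted at the origin on the work surface. World frame = base frame: x ahead of the robot, y to its left, z up, the work surface at z = 0. Lengths are in mm, angles in rad, forces in N, time in s.
With the tool pointing down it reaches from about 300 to 775 mm from the base axis. Payload 14.6 kg.
Tool frame: the origin (TCP) lies on the centre line of the jaws, within the pads' length; the fingertips stand 19 mm ahead of it and the grasp point (between the pads) is the TCP (bot.tip_reach is the distance from the TCP to the fingertips, in mm); z points along the fingers, y is the line along which they close (so a half turn about z gives the same grasp; the last joint's range is limited). The gripper opens to 85 mm and grips with 20 to 120 N. Pads are 22 mm wide; open, the fingers measure 114 mm over their backs; the gripper's body (76 mm by 85 mm) begins 54 mm behind the grasp point. The pads swing forward as they close: fully open they stand 13 mm farther back than shut.
Start: joints at [-1.294, 0.3, 1.521, -0, 1.321, -0.067], TCP at [185.38, -517.807, 229.381] pointing down, gripper open.
Joint ranges: [-3.03, 3.03], [-0.79, 2.21], [0.23, 2.52], [-1.04, 4.18], [0, 3.07], [-2.55, 2.55]. Speed limits (rad/s): [2.22, 2.22, 2.57, 3.14, 3.14, 3.14].

### API

Orientations are given as a unit quaternion [w, x, y, z].
In Python, from rig import bot gives the robot as it stands. Calls block until the motion is done:
- bot.move_to(position, orientation): joint-space move of the TCP to a pose.
- bot.servo_line(position, attitude=None, speed=150, until_force=None): straight line of the TCP; attitude=None keeps the orientation; speed is the mean speed in mm/s. With until_force (N) it stops when the force on the tool has changed by that much, and returns True; else False.
- bot.move_joints(angles): joint-space move.
- bot.move_gripper(opening, grip_force=None): finger opening in mm; grip_force is the grip in N (None keeps the last); returns when the fingers have stopped.
- bot.dwell(seconds).
- bot.ik(position, orientation): joint angles nearest the present ones, or None.
- bot.read_state(): the state.
- bot.read_camera(name): name is "scene" or "top"; returns a dict with "image" (384x512x3 uint8, blue, green, red), "depth" (384x512 float32, mm along the optical axis (not along the pixel's ray), 0 where there is no reading), "fovy" (degrees; the focal length in pixels is half the picture's height over the tangent of half this angle, whatever the lens; pixels are square), "cx", "cy" (the principal point, pixels), "k1" (the pictures are not rectified: a ray, as slopes to the right and down, at radius r is drawn at 1 + k1 r^2 times it, then the intrinsics apply), "eye" and "attitude" of the camera in the world. Camera axes: x right, y down, z forward; pixel columns grow to the right and rows downward; lengths in mm; the calibration is good to about 2 mm. A picture is of the moment at which its call begins.
A pose or a line that the arm cannot do raises bot.MotionError and nothing moves.
- bot.finish_job(): hands the job in; it is judged then, once.
The state is a dict: "clock": time; "joint_positions": joint angles; "qvel": joint speeds; "effort": joint torques, N m; "ee_pos": TCP position; "tool_rot": TCP orientation; "ft_force": force on the tool from outside, world axes, zero at the start; "moment": the same for the moment, N m; "grip_width": finger opening in mm; "grip_force": force on a finger pad.
Only numpy, scipy, OpenCV 4.12 (cv2) and the standard library are available. Lean on these libraries where they do the work, as an engineer would, in place of code of your own. Each camera call takes 0.05 s, during which the arm holds its last target. There are 200 camera calls.

### The job

The five kiln props on the metal tray are to go back in their tub: pick up the tray by its red grip, carry it over the blue tub and tip it so that all five props slide in, keeping the lip within a hand's width of the rim while you tip and spilling none on the table. The props are freshly coated, so do not touch them with the arm or gripper. Then set the empty tray down flat in the middle of the round wooden bat, let go of it, and leave everything else on the table where it is.

Things in the scene. Friction and masses are not known exactly. Their poses are not given: they have to be found in the camera images.
- tray: Loose metal scoop tray, 0.2 to 0.33 kg. Pan 150 mm (x) by 130 mm (y), floor 5 mm thick, walls 28 mm high and 4 mm thick at both sides and the back (+x); the front (-x) is open, a plain lip. A strip behind the back wall carries a red grip block. Origin: centre of the pan's underside; z up. At the start it lies level on the table, lip roughly towards the robot, grip on the far side.
- tray_lip (a point): Middle of the tray's open front edge, on the floor's upper face: tray (-75, 0, 5) mm.
- tray_grip (a point): Point to grip, inside the red block, 18 mm below its top: tray (120, 0, 62) mm. The block is 16 mm thick (tray x), 50 mm wide (tray y), its top 80 mm above the tray's underside; 37 mm gap between it and the back wall. Pinch it from above across its 16 mm (fingers closing along tray x).
- tub: Blue open-topped square plastic tub, fixed to the table, outside 220 x 220 mm and 110 mm high, walls and floor 6 mm thick, rim bead up to 10 mm wider. Origin: centre of its underside on the table; z up.
- bat: Round pale plywood throwing bat, 240 mm across and 12 mm thick, lying fixed on the table; the resting place for the empty tray. Origin: centre of its underside; its top is 12 mm above the table.
- table: The wooden work table, top at height 0 (its origin is of no use).
- prop0: Cream kiln prop, square block 28 x 28 x 30 mm, about 35 g, lying loose in the tray. Origin: its centre. It starts to slide on the tray's floor somewhere between 17 and 27 degrees of tilt.
- prop1: Cream kiln prop, round stub 30 mm across, 30 mm tall, about 35 g, lying loose in the tray. Origin: its centre. It starts to slide on the tray's floor somewhere between 17 and 27 degrees of tilt.
- prop2: Cream kiln prop, square block 28 x 28 x 30 mm, about 35 g, lying loose in the tray. Origin: its centre. It starts to slide on the tray's floor somewhere between 17 and 27 degrees of tilt.
- prop3: Cream kiln prop, round stub 30 mm across, 30 mm tall, about 35 g, lying loose in the tray. Origin: its centre. It starts to slide on the tray's floor somewhere between 17 and 27 degrees of tilt.
- prop4: Cream kiln prop, square block 28 x 28 x 30 mm, about 35 g, lying loose in the tray. Origin: its centre. It starts to slide on the tray's floor somewhere between 17 and 27 degrees of tilt.
- bowl: Bystander, loose, to be left where it is: clay-coloured bowl, 130 mm across, 55 mm high. Origin: centre of its underside.
- candlestick: Bystander, loose, to be left where it is: clay-coloured turned candlestick, 90 mm across, 120 mm high. Origin: centre of its underside.
- jar: Bystander, loose, to be left where it is: green glass jar with a lid, 70 mm across, 90 mm high. Origin: centre of its underside.
- tall_prop: Bystander, loose, to be left where it is: tall cream kiln prop standing on end, 30 x 30 x 75 mm; not one of the five in the tray. Origin: centre of its underside.
- brush: Bystander, loose, to be left where it is: paint brush with a wooden handle, lying flat, under 30 mm high. Origin: about its middle, on the table.
- mug: Bystander, loose, to be left where it is: white mug, 76 mm across, 85 mm high. Origin: centre of its underside.
- pot: Bystander, loose, to be left where it is: reddish small pot, 100 mm across, 90 mm high. Origin: centre of its underside.

How it is judged (in metres and radians):
On the way, in this order (a step that is already met when the one before it is completed fails the run):
1. the tray is lifted at least 40 mm with all five props still on it (height (world z) of tray above 0.04 m and distance between each of prop0, prop1, prop2, prop3, prop4 and tray below 0.11 m), for 0.1 s.
2. all five props lie in the tub while the tray is still tipped by more than 15 degrees over it, its lip within 180 mm of the tub's centre seen from above (x of prop0 in the frame of tub between -0.105 and 0.105 m and y of prop0 in the frame of tub between -0.105 and 0.105 m and z of each of prop0, prop1, prop2, prop3, prop4 in the frame of tub below 0.1 m and x of prop1 in the frame of tub between -0.105 and 0.105 m and y of prop1 in the frame of tub between -0.105 and 0.105 m and x of prop2 in the frame of tub between -0.105 and 0.105 m and y of prop2 in the frame of tub between -0.105 and 0.105 m and x of prop3 in the frame of tub between -0.105 and 0.105 m and y of prop3 in the frame of tub between -0.105 and 0.105 m and x of prop4 in the frame of tub between -0.105 and 0.105 m and y of prop4 in the frame of tub between -0.105 and 0.105 m and angle between tray's own z axis and vertical above 0.26 rad and horizontal distance between tray_lip and tub below 0.18 m), for 0.1 s.
At the end, for the whole second after the job is handed in: All five props lie at rest inside the tub, below its rim, and the empty tray rests flat (within 3 degrees) on the round bat, the centre of its pan within 40 mm of the bat's centre, let go and still (x of prop0 in the frame of tub between -0.105 and 0.105 m and y of prop0 in the frame of tub between -0.105 and 0.105 m and z of each of prop0, prop1, prop2, prop3, prop4 in the frame of tub below 0.1 m and x of prop1 in the frame of tub between -0.105 and 0.105 m and y of prop1 in the frame of tub between -0.105 and 0.105 m and x of prop2 in the frame of tub between -0.105 and 0.105 m and y of prop2 in the frame of tub between -0.105 and 0.105 m and x of prop3 in the frame of tub between -0.105 and 0.105 m and y of prop3 in the frame of tub between -0.105 and 0.105 m and x of prop4 in the frame of tub between -0.105 and 0.105 m and y of prop4 in the frame of tub between -0.105 and 0.105 m and horizontal distance between tray and bat below 0.04 m and angle between tray's own z axis and vertical below 0.05 rad and height (world z) of tray between 0.006 and 0.018 m and linear speed of tray below 0.02 m/s and linear speed of each of prop0, prop1, prop2, prop3, prop4 below 0.03 m/s); the robot touches nothing.
It fails at once if a prop is spilt on the table (contact force between any of prop0, prop1, prop2, prop3, prop4 and table above 0.15 N).
It fails at once if the arm or gripper touches a prop (contact force between any of prop0, prop1, prop2, prop3, prop4 and the fingers above 0.3 N or contact force between any of prop0, prop1, prop2, prop3, prop4 and the arm above 0.3 N).
It fails at once if the tray is tipped by more than 20 degrees with a prop still on it and its lip more than 130 mm above the tub's rim (angle between tray's own z axis and vertical above 0.35 rad and height (world z) of tray_lip above 0.24 m and distance between any of prop0, prop1, prop2, prop3, prop4 and tray below 0.11 m).
It fails at once if a bystander is moved by more than 30 mm (distance of any of bowl, candlestick, jar, tall_prop, brush, mug, pot from where it was at the start of the episode above 0.03 m).
It also fails if it takes over 59 s, if anything falls off the work surface, if the arm or the gripper's body presses on something with over 40 N, if the wrist force passes 120 N, or if a joint passes its speed limit or range.

## Working session

There is one attempt and no reset: what is moved stays moved. The work goes in short steps, each a Python script; the robot and the scene stay as the last script left them, time stands still between calls to the robot, and variables do not carry over. Pictures are saved under pics/ and viewed, at most 10 in all, crops included, and the job is handed in when it is done.

```bash
ls; mkdir -p pics
cat > h.py <<'E'
import numpy as np, cv2
from rig import bot
from scipy.spatial.transform import Rotation as R
def rot(q): return R.from_quat([q[1],q[2],q[3],q[0]])
def quat(r): q=r.as_quat(); return [q[3],q[0],q[1],q[2]]
def cloud(c):
    h,w=c["depth"].shape; f=h/2/np.tan(np.radians(c["fovy"])/2)
    u,v=np.meshgrid(np.arange(w),np.arange(h))
    K=np.array([[f,0,c["cx"]],[0,f,c["cy"]],[0,0,1.]])
    p=cv2.undistortPoints(np.stack([u,v],-1).reshape(-1,1,2).astype(float),K,np.array([c["k1"],0,0,0,0.])).reshape(h,w,2)
    ray=np.dstack([p,np.ones((h,w))])
    P=(ray*c["depth"][...,None])@rot(c["attitude"]).as_matrix().T+np.array(c["eye"])
    P[c["depth"]<=0]=np.nan
    return P
E
python3 - <<'E'
from h import *
ims=[]
for n in("top","scene"):
    c=bot.read_camera(n); print(n,c["eye"],c["attitude"],c["fovy"],c["k1"],c["cx"],c["cy"])
    np.save(n+".npy",cloud(c)); cv2.imwrite(n+".png",c["image"]); cv2.imwrite(f"pics/{n}0.png",cv2.resize(c["image"],(800,600)))
E
```

```text
pics
top [ 213.06993114   27.94786872 1801.10951817] [ 0.07514963 -0.67589357  0.72881898 -0.07964484] 47.63817640053847 -0.1653748340426429 257.47319010551735 199.69339897643243
scene [1075.56905366 -418.74452537 1121.06442295] [-0.24631765  0.86815081  0.41626913 -0.11118365] 55.98748097394578 -0.04534939562676058 255.8552773460719 195.31870009002134
```

View pics/top0.png

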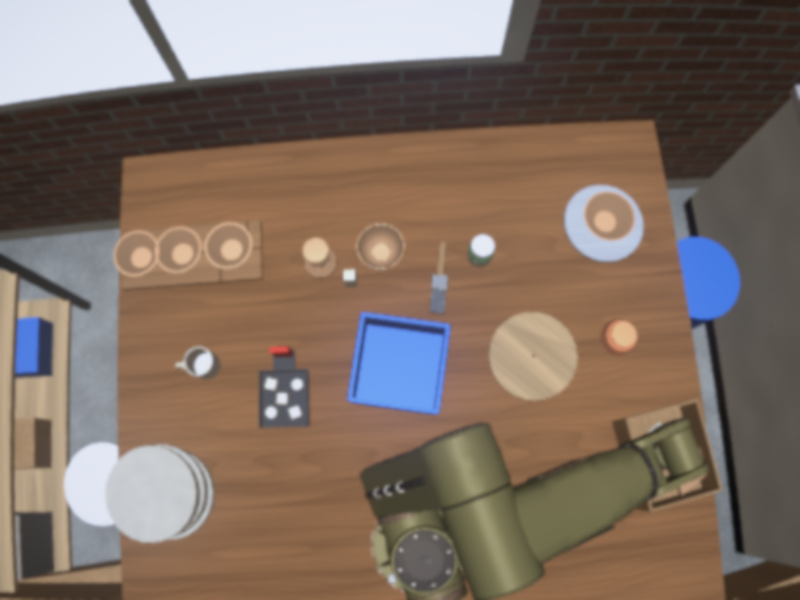

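View pics/scene0.png

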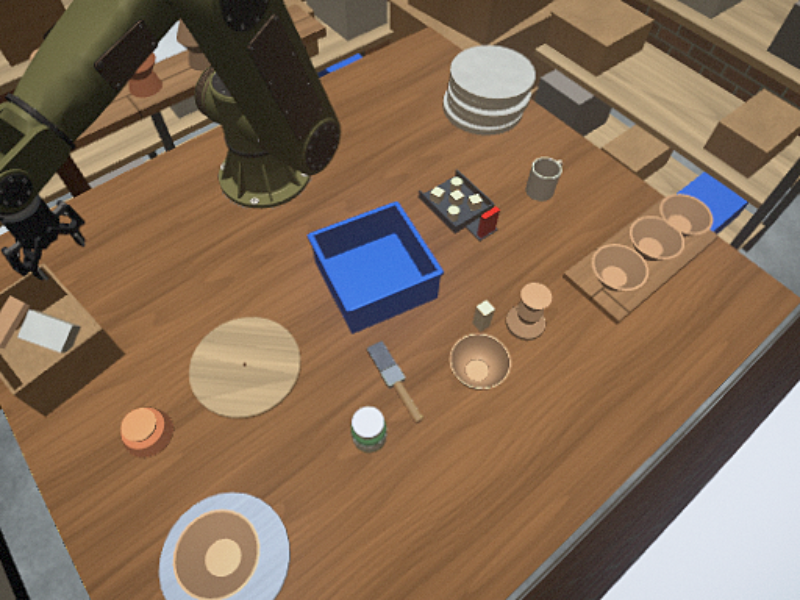

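The pictures show the tray at top-view (285,398) with its red grip at (280,350), the tub at (400,362), the bat at (534,355), the mug at (200,362), the tall prop at (349,275) and the brush at (440,278). I'll measure these next.

Run:
```python
from h import *
s=800/512
def reg(n,u0,u1,v0,v1):
    m=np.zeros((384,512),bool); m[int(v0/s):int(v1/s),int(u0/s):int(u1/s)]=1; return m
for n,boxes in {"top":dict(red=(255,305,335,372),blue=(335,465,300,425),tray=(250,318,345,440),bat=(480,590,300,410)),
  "scene":dict(red=(465,510,195,250),blue=(300,450,195,335),tray=(410,505,165,245),bat=(180,310,310,425))}.items():
    P=np.load(n+".npy"); im=cv2.imread(n+".png"); hsv=cv2.cvtColor(im,cv2.COLOR_BGR2HSV); H,S,V=[hsv[...,i].astype(int) for i in range(3)]
    M=dict(red=((H<8)|(H>172))&(S>150)&(V>80), blue=(H>100)&(H<125)&(S>120), tray=(S<90)&(V<110), bat=(P[...,2]>6)&(P[...,2]<20))
    for k,b in boxes.items():
        m=reg(n,*b)&M[k]&np.isfinite(P[...,2]); q=P[m]
        if k=="blue": 
            print(n,"blue z pct",np.percentile(q[:,2],[5,50,95])); q=q[(q[:,2]>100)&(q[:,2]<120)]
        if k=="red": print(n,"red z",np.percentile(q[:,2],[5,50,95])); q=q[q[:,2]>(72 if n=="top" else 50)]
        if k=="tray": q=q[(q[:,2]>-4)&(q[:,2]<50)]; print("tray z",np.percentile(q[:,2],[5,50,95]))
        r=cv2.minAreaRect(q[:,:2].astype(np.float32))
        print(n,k,len(q),"mean",q.mean(0).round(1),"rect",np.round(r[0],1),np.round(r[1],1),round(r[2],1), "circ",cv2.minEnclosingCircle(q[:,:2].astype(np.float32)) if k=="bat" else "")
    # bystanders: clusters above 15mm
P=np.load("top.npy"); z=P[...,2]
m=((z>14)&(z<200)&(P[...,0]>250)&(P[...,0]<850)&(abs(P[...,1])<560)).astype(np.uint8)
k,l=cv2.connectedComponents(m)
for i in range(1,k):
    q=P[l==i]
    if len(q)>15: print(len(q),"min",q.min(0).round(),"max",q.max(0).round())
```

```text
top red z [57.9632974  79.97639627 87.25552868]
top red 45 mean [521.8 327.4  80.9] rect [521.5 327.4] [45.6 14.4] 86.4 circ 
top blue z pct [ -0.83862921   7.94889685 112.05278315]
top blue 580 mean [459.8  21.1 109.6] rect [462.2  21.6] [228.9 229.4] 77.4 circ 
tray z [-1.92867608  5.69878663 28.75787026]
top tray 845 mean [418.8 331.    8. ] rect [430.1 330.4] [128.  201.9] 87.9 circ 
top bat 2347 mean [ 467.8 -338.9   12. ] rect [ 473.2 -344.7] [299.1 295.2] 85.1 circ ((467.9185791015625, -335.6472473144531), 197.8099822998047)
scene red z [14.16737312 52.34702898 82.3417751 ]
scene red 69 mean [522.4 321.1  72.9] rect [521.2 324.2] [52.2 17. ] 87.2 circ 
scene blue z pct [  3.87724225  28.36757465 111.70135051]
scene blue 792 mean [475.2  10.4 109.9] rect [460.7  17.8] [232.5 235.4] 77.8 circ 
tray z [ 2.37380592 10.51459353 29.73330696]
scene tray 816 mean [420.3 322.6  13.8] rect [429.1 338.3] [155.2 207.8] 88.6 circ 
scene bat 3631 mean [ 470.3 -344.1   12.9] rect [ 458.9 -338.9] [276.7 276. ] 53.6 circ ((454.22625732421875, -328.6793212890625), 171.55496215820312)
875 min [ 
[... 651 characters left out ...]
.   14.] max [ 515. -325.   25.]
67 min [ 410. -336.   14.] max [ 504. -259.   22.]
149 min [467. 500.  14.] max [544. 560.  91.]
77 min [514. 305.  22.] max [530. 350.  89.]
25 min [ 462. -261.   14.] max [ 492. -225.   24.]
21 min [ 446. -354.   14.] max [ 471. -327.   21.]
38 min [ 373. -304.   14.] max [ 437. -265.   22.]
21 min [ 397. -436.   14.] max [ 431. -404.   22.]
125 min [327. 266.  14.] max [478. 398.  39.]
54 min [425. 344.  16.] max [455. 375.  45.]
45 min [421. 279.  25.] max [448. 309.  44.]
53 min [386. 317.  25.] max [412. 348.  43.]
40 min [352. 349.  17.] max [378. 377.  43.]
50 min [345. 286.  14.] max [377. 316.  45.]
67 min [ 250. -557.   14.] max [ 278. -532.  127.]
```

```bash
cat >> h.py <<'E'
TUB=np.array([461.5,20.]); BAT=np.array([468.5,-340.])
def att(yaw,t=0,flip=1):
    "tool attitude for a tray with yaw and tilt (deg, lip down)"
    T=R.from_euler('z',yaw,degrees=True)*R.from_euler('y',-t,degrees=True)
    M=T.as_matrix(); z=-M[:,2]; y=flip*M[:,0]
    return quat(R.from_matrix(np.column_stack([np.cross(y,z),y,z])))
def tcp_from_lip(lip,yaw,t=0):
    T=R.from_euler('z',yaw,degrees=True)*R.from_euler('y',-t,degrees=True)
    return np.array(lip)+T.apply([195,0,57])
E
python3 - <<'E'
from h import *
print(rot(bot.read_state()["tool_rot"]).as_matrix().round(2))
for f in(1,-1):
    def show(l,p,q):
        j=bot.ik(list(p),q); print(f,l,np.round(p),None if j is None else np.round(j,2))
    show("grip",[521.8,327,62],att(-2.2,0,f)); show("lift",[521.8,327,240],att(-2.2,0,f))
    for yaw in(-12,0):
        d=R.from_euler('z',yaw,degrees=True).apply([45,0,0])
        for t in(0,25,45,55): show((yaw,t),tcp_from_lip([*(TUB+d[:2]),145],yaw,t),att(yaw,t,f))
    for yaw in(-20,0,): 
        g=R.from_euler('z',yaw,degrees=True).apply([120,0,74])+[*BAT,0]
        show(("bat",yaw),g,att(yaw,0,f)); show(("bat",yaw),g+[0,0,150],att(yaw,0,f))
# bat by colour difference in scene (top plane z=12)
P=np.load("scene.npy"); im=cv2.imread("scene.png").astype(int); 
m=(im[...,1]-0>140)&(im[...,2]>im[...,0]+20)
m[:200]=0;m[275:]=0;m[:,:115]=0;m[:,200:]=0
m=cv2.morphologyEx(m.astype(np.uint8),cv2.MORPH_OPEN,np.ones((5,5)))
q=P[m>0]; c=max(cv2.findContours(m,0,1)[0],key=cv2.contourArea)[:,0]; e=P[c[:,1],c[:,0]][:,:2]
print(m.sum(),q.mean(0),q.min(0),q.max(0)); A=np.c_[2*e,np.ones(len(e))]; x=np.linalg.lstsq(A,(e**2).sum(1),rcond=None)[0]; print("circle",x[:2],np.sqrt(x[2]+x[0]**2+x[1]**2))
E
```

```text
[[ 0.94  0.34 -0.  ]
 [ 0.34 -0.94  0.  ]
 [ 0.   -0.   -1.  ]]
1 grip [522. 327.  62.] [ 0.5   0.62  1.47 -0.    1.05  0.54]
1 lift [522. 327. 240.] [ 0.5   0.44  1.3  -0.    1.4   0.54]
1 (-12, 0) [696. -30. 202.] [-0.1   0.66  1.06 -0.    1.42  0.11]
1 (-12, 25) [655. -21. 279.] [-0.07  0.29  1.48 -0.07  0.95  0.17]
1 (-12, 45) [601. -10. 323.] [-0.02  0.01  1.8  -0.25  0.56  0.34]
1 (-12, 55) [569.  -3. 337.] [ 0.01 -0.11  1.96 -0.49  0.38  0.59]
1 (0, 0) [702.  20. 202.] [-0.02  0.67  1.04 -0.    1.43 -0.02]
1 (0, 25) [659.  20. 279.] [-0.03  0.29  1.47  0.02  0.94 -0.04]
1 (0, 45) [604.  20. 323.] [-0.04  0.01  1.8   0.05  0.54 -0.07]
1 (0, 55) [572.  20. 337.] [-0.04 -0.12  1.97  0.11  0.33 -0.13]
1 ('bat', -20) [ 581. -381.   74.] [-0.63  0.77  1.19 -0.    1.19 -0.28]
1 ('bat', -20) [ 581. -381.  224.] [-0.63  0.64  1.04 -0.    1.46 -0.28]
1 ('bat', 0) [ 588. -340.   74.] [-0.58  0.73  1.25 -0.    1.16 -0.58]
1 ('bat', 0) [ 588. -340.  224.] [-0.58  0.6   1.1  -0.    1.44 -0.58]
-1 grip [522. 327.  62.] None
-1 lift [522. 327. 240.] None
-1 (-12, 0) [696. -30. 202.] None
-1 (-12, 25) [655. -21. 279.] None
-1 (-12, 45) [601. -10. 323.] None
-1 (-12, 55) [569.  -3. 337.] None
-1 (0, 0) [702.  20. 202.] None
-1 (0, 25) [659.  20. 279.] None
-1 (0, 45) [604.  20. 323.] None
-1 (0, 55) [572.  20. 337.] None
-1 ('bat', -20) [ 581. -381.   74.] None
-1 ('bat', -20) [ 581. -381.  224.] None
-1 ('bat', 0) [ 588. -340.   74.] None
-1 ('bat', 0) [ 588. -340.  224.] None
3521 [nan nan nan] [nan nan nan] [nan nan nan]
circle [ 463.47281418 -340.66584437] 117.82464222905182
```

Run:
```python
from h import *
a=att(-2.2)
bot.move_gripper(50)
bot.move_to([521.8,327,180],a)
print(bot.servo_line([521.8,327,62],a,speed=100,until_force=15))
bot.move_gripper(5,100); s=bot.read_state(); print(s["clock"],s["ee_pos"],s["grip_width"],s["grip_force"],s["ft_force"])
bot.servo_line([521.8,327,130],a,speed=60)
bot.servo_line([521.8,327,235],a,speed=100); s=bot.read_state(); print(s["clock"],s["grip_width"],s["ft_force"],s["moment"])
for n,(u,v) in dict(top=(120,190),scene=(220,60)).items():
    c=bot.read_camera(n); 
    cv2.imwrite(f"pics/{n}1.png",cv2.resize(c["image"][v:v+150,u:u+200],(800,600)))
```

```text
False
5.4833 [521.96767695 327.16074896  62.7207776 ] 13.206033966012269 98.9876639842987 [-2.38128142 -0.87044588  6.93051662]
7.9667 13.076632395831117 [ 0.70775399 -0.20794674 -4.02371871] [-0.01555761 -0.47580693 -0.03393394]
```

View pics/scene1.png

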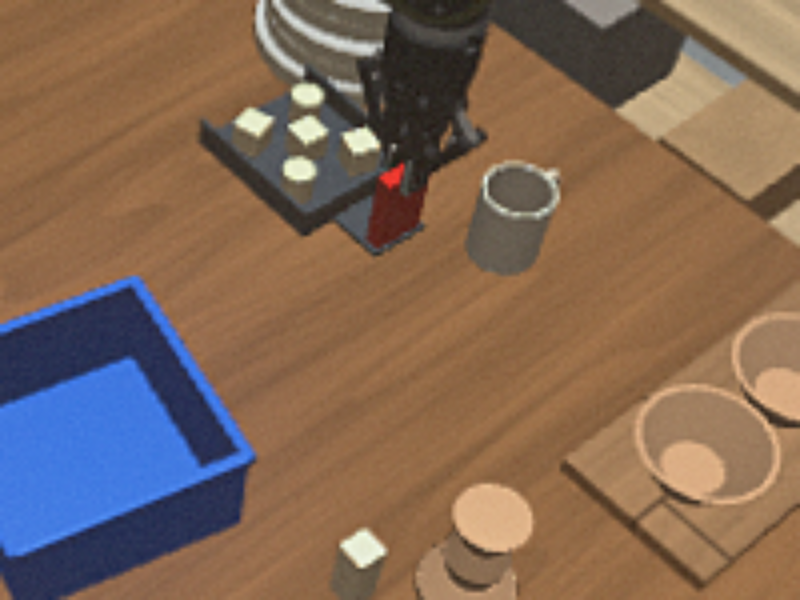

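The tray was lifted level, with all five props on it (crop pixels x 250–360, y 95–170). Next I'll carry it over the tub and tip.

Run:
```python
from h import *
yaw=-8; d=R.from_euler('z',yaw,degrees=True).apply([50,0,0])[:2]
lip=[*(TUB+d),143]
p0=tcp_from_lip(lip,yaw)
bot.servo_line([p0[0],p0[1],235],att(yaw),speed=110)
bot.servo_line(p0,att(yaw),speed=60)
for t,v in((8,60),(16,60),(22,30),(27,25),(32,25),(37,30),(42,40),(46,40)):
    bot.servo_line(tcp_from_lip(lip,yaw,t),att(yaw,t),speed=v)
bot.dwell(0.5)
c=bot.read_camera("top"); cv2.imwrite("pics/top2.png",cv2.resize(c["image"][180:300,190:350],(800,600)))
c=bot.read_camera("scene"); cv2.imwrite("pics/scene2.png",cv2.resize(c["image"][60:240,160:400],(800,600)))
s=bot.read_state(); print(s["clock"],s["ee_pos"],s["ft_force"],s["grip_width"])
```

```text
18.7333 [ 6.04562283e+02 -1.14987591e-01  3.22861393e+02] [-1.05064766  0.08436137 -1.92222411] 13.55674947341837
```

View pics/scene2.png

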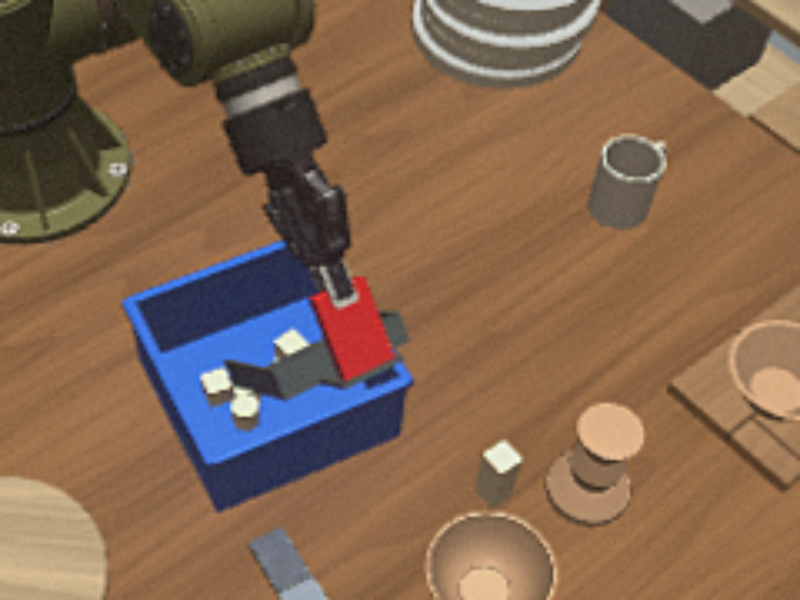

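View pics/top2.png

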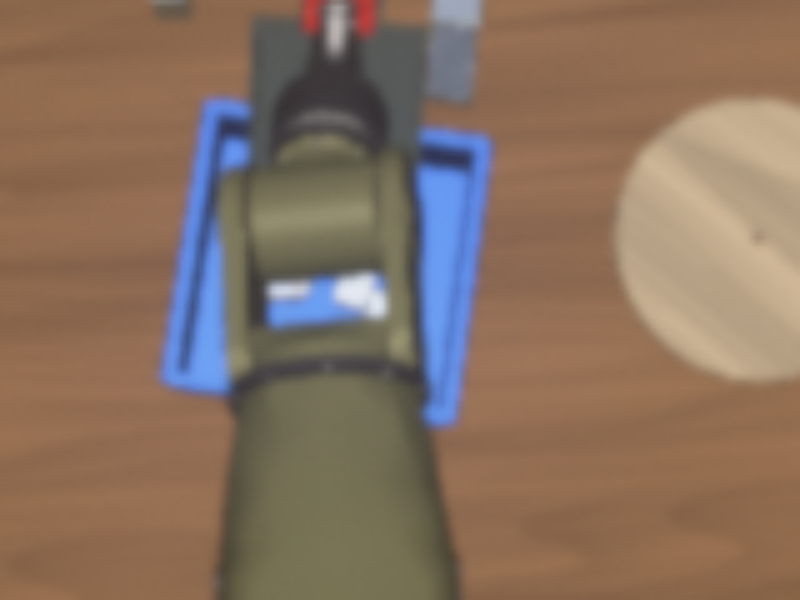

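Three props are visible in the tub (scene crop (215,382), (245,408), (290,345)); the others may be hidden behind the tray. I'll tip a little further, raise the tray while it is still tipped, and look again.

Run:
```python
from h import *
yaw=-8; d=R.from_euler('z',yaw,degrees=True).apply([50,0,0])[:2]
lip=[*(TUB+d),143]
bot.servo_line(tcp_from_lip(lip,yaw,52),att(yaw,52),speed=40)
lip[2]=215; bot.servo_line(tcp_from_lip(lip,yaw,52),att(yaw,52),speed=80)
c=bot.read_camera("scene"); cv2.imwrite("pics/scene3.png",cv2.resize(c["image"][90:210,180:340],(800,600)))
s=bot.read_state(); print(s["clock"],s["ft_force"])
```

```text
20.5167 [ 0.22504675  0.01924712 -2.83199272]
```

View pics/scene3.png

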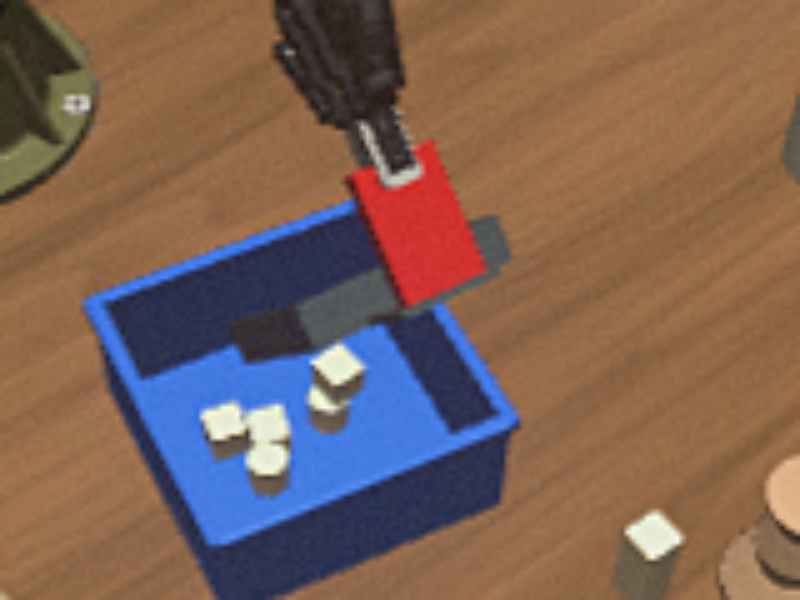

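All five props are in the tub: (225,423), (268,425), (267,465), (328,403), (338,368). Now I'll level the tray and set it on the bat.

Run:
```python
from h import *
y0=-8; yaw=-5; d=R.from_euler('z',y0,degrees=True).apply([50,0,0])[:2]
p=tcp_from_lip([*(TUB+d),215],y0,30); bot.servo_line(p,att(y0,30),speed=120)
p=tcp_from_lip([*(TUB+d),200],y0,0); p[2]=260; bot.servo_line(p,att(y0),speed=120)
g=R.from_euler('z',yaw,degrees=True).apply([120,0,0])+[466.5,-340,0]
bot.servo_line([g[0],g[1],260],att(yaw),speed=140)
bot.servo_line([g[0],g[1],110],att(yaw),speed=100)
hit=bot.servo_line([g[0],g[1],74.8],att(yaw),speed=25,until_force=6)
bot.dwell(0.3)
c=bot.read_camera("scene"); cv2.imwrite("pics/scene4.png",cv2.resize(c["image"][170:320,60:260],(800,600)))
s=bot.read_state(); print(hit,s["clock"],s["ee_pos"],s["ft_force"],s["moment"])
```

```text
False 28.6917 [ 586.10456459 -350.48436009   74.89662661] [ 0.4407393  -0.47058841 -2.2177993 ] [-0.04032021 -0.08694922 -0.0538566 ]
```

View pics/scene4.png

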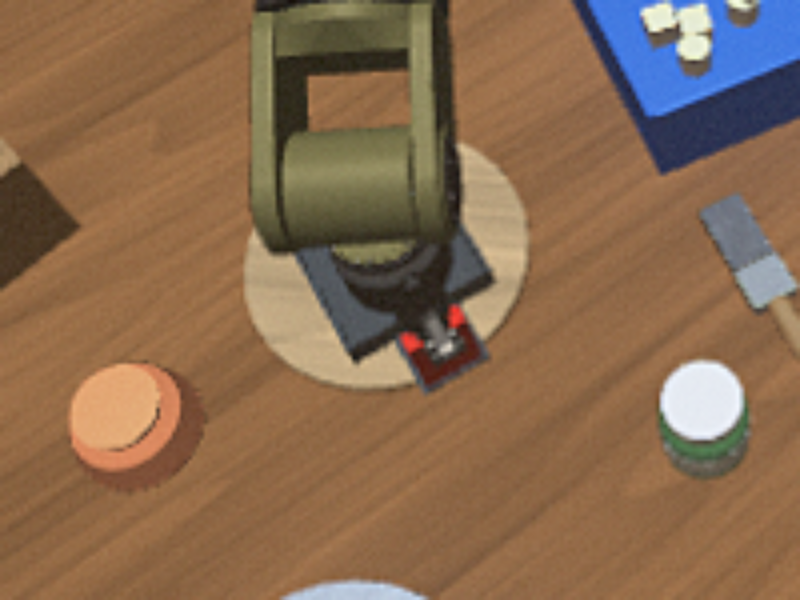

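The tray is centred over the bat but not yet fully resting on it, so I'll lower it to contact, release and check.

Run:
```python
from h import *
p=np.array(bot.read_state()["ee_pos"]); a=att(-5)
hit=bot.servo_line(p-[0,0,5],a,speed=8,until_force=3)
z=bot.read_state()["ee_pos"]; print(hit,z)
bot.move_gripper(45); bot.dwell(0.2)
bot.servo_line([z[0],z[1],200],a,speed=80)
bot.move_to([430,-120,330],att(-15)) if False else bot.servo_line([420,0,330],att(-5),speed=200)
bot.dwell(0.3)
for n,(u,v) in dict(top=(230,150),scene=(60,90)).items():
    c=bot.read_camera(n); cv2.imwrite(f"pics/{n}5.png",cv2.resize(c["image"][v:v+216,u:u+288],(800,600))); P=cloud(c); im=c["image"].astype(int)
    m=(im.max(2)<110)&(np.ptp(im,axis=2)<30)&(P[...,2]>8)&(P[...,2]<60)&(abs(P[...,0]-466)<115)&(abs(P[...,1]+340)<110)
    q=P[m]; f=q[(q[:,2]<24)&(np.abs(q[:,0]-466)<60)&(np.abs(q[:,1]+340)<50)]
    x=np.linalg.lstsq(np.c_[f[:,:2],np.ones(len(f))],f[:,2],rcond=None)[0]
    print(n,len(f),cv2.minAreaRect(q[q[:,0]<560][:,:2].astype(np.float32)),"slope deg",np.degrees(x[:2]).round(2),"z",f[:,2].mean(),"xy",f.mean(0))
print(bot.read_state()["clock"])
```

```text
True [ 586.13084667 -350.51930084   74.72242989]
top 624 ((478.73236083984375, -339.33013916015625), (126.93710327148438, 166.7595672607422), 84.61534881591797) slope deg [ 0.47 -0.26] z 16.39284907344694 xy [ 465.22851721 -339.5157226    16.39284907]
scene 958 ((472.51312255859375, -342.5578918457031), (129.38771057128906, 174.56553649902344), 85.31660461425781) slope deg [0.05 0.2 ] z 17.889643456214586 xy [ 466.55072946 -340.31014502   17.88964346]
33.85
```

View pics/scene5.png

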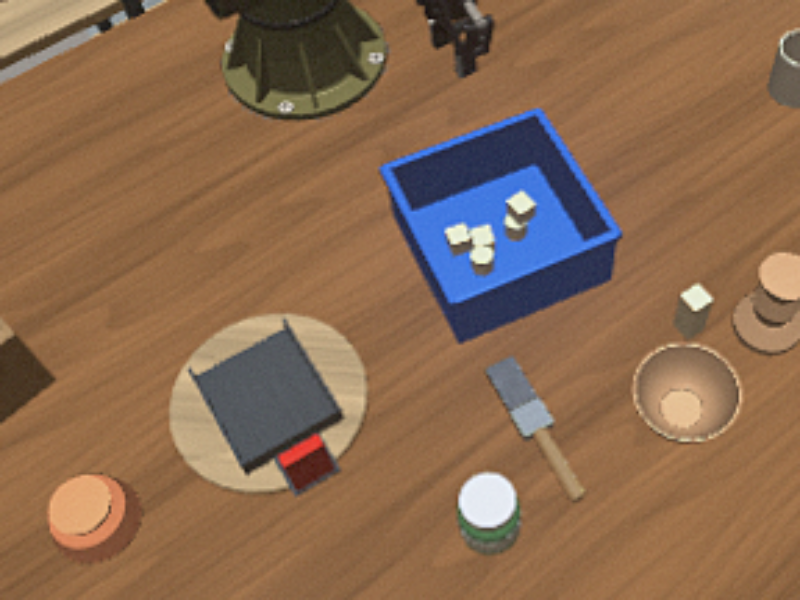

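The tray lies flat and centred on the bat at (265,400), all five props are in the tub near (485,235), and the bystanders haven't moved. I'm handing the job in.

```bash
python3 -c "
from rig import bot
print(bot.finish_job())"
```

```text
the job is handed in; nothing more can be done
None
```

I handed the job in at about 34 s on the robot's clock: all five props are in the tub, the empty tray is released flat on the middle of the bat, and the bystanders look unmoved; no verdict came back.

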